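# Open the bolted, overlapping double doors of a spice cupboard

### The arm

A 6-joint arm with a two-finger parallel gripper is mounted at the origin on the work surface. World frame = base frame: x ahead of the robot, y to its left, z up, the work surface at z = 0. Lengths are in m, angles in rad, forces in N, time in s.
With the tool pointing down it reaches from about 0.35 to 0.975 m from the base axis. Payload 4.9 kg.
Tool frame: the origin (TCP) lies on the centre line of the jaws, within the pads' length; the fingertips stand 14 mm ahead of it and the grasp point (between the pads) lies 5 mm behind it; z points along the fingers, y is the line along which they close (so a half turn about z gives the same grasp; the last joint's range is limited). The gripper opens to 85 mm and grips with 20 to 120 N. Pads are 22 mm wide; open, the fingers measure 114 mm over their backs; the gripper's body (76 mm by 85 mm) begins 54 mm behind the grasp point. The pads swing forward as they close: fully open they stand 13 mm farther back than shut.
Start: joints at [-1.298, 0.053, 1.613, -0, 1.476, -0.119], TCP at [0.239, -0.578, 0.218] pointing down, gripper open.
Joint ranges: [-3.01, 3.01], [-1.01, 2.22], [0.06, 2.58], [-1.02, 4.17], [0.09, 2.62], [-3.14, 3.14]. Speed limits (rad/s): [2.57, 2.57, 3.14, 3.14, 3.14, 3.14].

### API

Orientations are given as a unit quaternion [w, x, y, z].
In Python, from plant import * gives the robot as it stands.
- The arm moves only by the tool send_rows, never from a script. Its argument "steps" is a list of rows, each an object with "translation": the shift along the tool's x, y, z in cm, a list of three; "delta_rot": the turn, a rotation vector about the tool's x, y, z in rad, a list of three; "jaw": the finger opening in cm, from 0 to 8.54. In form: [{"translation": [dx, dy, dz], "delta_rot": [rx, ry, rz], "jaw": jaw}, ...]. A call has exactly 8 rows; each row is the pose to reach, as a shift and turn from the pose commanded when the call began, along the tool's axes at that moment; what a row does not reach only later rows make up. A row lasts 1/10 s, in which the tool goes at most 50 mm and 8.59 degrees, less where a joint would pass 70% of its speed; a pose out of reach is approached as far as the arm can. A call with a gripper value outside its range is refused whole. The fingers move at their own pace and stop on an object; the grip force is fixed at half the most. Time passes only in rows, so rows that repeat a pose let the fingers close, or fill a call up. It gives the time, the measured TCP pose, the force, the opening and the grip force at its end, in the units of the state.
- state(): the state, without advancing time (a new reading comes with each control period).
- grab_frame(name): name is "side" or "top" or "wrist"; returns a dict with "pixels" (480x640x3 uint8, blue, green, red), "range_z" (480x640 float32, m along the optical axis (not along the pixel's ray), 0 where there is no reading), "fx", "fy", "cx", "cy" (pixels), "rvec" (rotation vector, rad) and "tvec" (3), from world to camera coordinates, as OpenCV has them. Camera axes: x right, y down, z forward; pixel columns grow to the right and rows downward; lengths in m; the calibration is good to about 2 mm. A picture is of the moment at which its call begins.
- job_done(): hands the job in; it is judged then, once.
The state is a dict: "time": time; "joint_pos": joint angles; "joint_vel": joint speeds; "joint_efforts": joint torques, N m; "tool_pos": TCP position; "tool_rot": TCP orientation; "contact_force": force on the tool from outside, world axes, zero at the start; "ft_torque": the same for the moment, N m; "gripper_width": opening from 0.0 (shut) to 1.0 (fully open); "grasp_force": force on a finger pad.
Only numpy, scipy, OpenCV 4.12 (cv2) and the standard library are available. Lean on these libraries where they do the work, as an engineer would, in place of code of your own. Each camera call takes 0.05 s, during which the arm holds its last target. There are 200 camera calls.

### The job

Open up the small double-door spice cupboard so that it can be restocked: lift the bolt and swing the bolted door open first, at least square to the cupboard's front, and then swing the door that it overlaps open as far too. Leave both doors standing open and let go. Do not disturb the bowl and the two jars that stand about.

Things in the scene. Friction and masses are not known exactly. Their poses are not given: they have to be found in the camera images.
- cupboard: fixed beech cupboard, 160 mm deep (x), 290 wide (y), 200 high, closed in front by two upright beech doors. Origin: centre of its underside. Own -x axis: out of the front; own +y: towards the bolted door; z up. Closed doors: 15 mm thick, 133 wide each, x -80 to -95 mm, z 28 to 194 mm, meeting at y = 0. A 24 mm high sill sticks out below them to x = -140 mm.
- bolted_leaf (a joint): angle (rad) of the bolted door, on the cupboard's +y side: 0 closed, grows as its free edge swings out to the front, 1.57 square to the front, stop at 1.95. Upright hinge axis; seen from above it opens clockwise. Stiff hinge (0.08 N m): it stays where it is left.
- overlapped_leaf (a joint): angle (rad) of the other door, on the cupboard's -y side: 0 closed, 1.57 square to the front, stop at 1.95. Upright hinge axis; seen from above it opens anticlockwise. Stiff hinge (0.08 N m): it stays where it is left. Held shut by the overlap strip while the bolted door is closed.
- bolt (a joint): lift (m) of the upright bolt on the front of the bolted door: 0 fully down, 0.036 fully up; starts within 0.006 of down. Down, the foot of its 12 mm rod stands 18 mm deep in the sill and holds the door shut; above 0.020 it is clear and the door can swing. A drag of 2.5 N (weight 1.2 N) keeps it where it is left.
- bolt_knob (a point): middle of the bolt's knob: upright black plastic cylinder, 24 mm in diameter, 48 mm tall, on top of the bolt rod, clear above the cupboard's top (this point 238 mm above the counter when down), free on all sides. 95 mm from its door's hinge line, 31 mm before the carcass front plane. Moves with bolt and door; it is also that door's only pull.
- bar_grip (a point): grip point, 174 mm above the counter, on the axis of the overlapped door's upright round steel bar handle: 12 mm thick, from 94 to 196 mm high, 35 mm out from the door's face, 95 mm from the hinge line. Two 8 mm stays (112 and 180 mm high) join it to the door behind. Can be pinched from above, a finger on either side along the door.
- bolted_hinge (a point): point on the hinge axis of the bolted door, 200 mm above the counter; the axis lies at the outer edge of the door's back face (cupboard x = -80, y = +135 mm)
- overlapped_hinge (a point): point on the hinge axis of the overlapped door, 200 mm above the counter (cupboard x = -80, y = -135 mm)
- overlap_strip (a point): middle of the top end (194 mm high) of the upright beech strip, 32 mm wide and 10 mm thick, along the free edge of the bolted door, on its front. It overlaps the front of the other door by 15 mm (2 mm before its face), so that the other door cannot open until the bolted one has.
- bowl: white porcelain bowl, 160 mm across, 65 mm high, loose, to the left; bystander. Origin: centre of its underside.
- jar_near: glass jar with snap lid, 64 mm across, 100 mm high, loose, to the right of the cupboard; bystander. Origin: centre of its underside.
- jar_far: a second such jar, to the left of the cupboard; bystander. Origin: centre of its underside.

How it is judged:
By the outcome, as a careful person would: the job done as asked, in the order asked, and still so for the second after the job is handed in, with the robot touching nothing.
It also fails if it takes over 58 s, if anything falls off the work surface, if the arm or the gripper's body presses on something with over 40 N, if the wrist force passes 120 N, or if a joint passes its speed limit or range.

## Working session

There is one attempt and no reset: what is moved stays moved. The work goes in short steps, Python scripts to look and compute and a tool call to move; the robot and the scene stay as the last step left them, time stands still between calls to the robot, and variables do not carry over. Pictures are saved under pics/ and viewed, at most 10 in all, crops included, and the job is handed in when it is done.

Besides the shell and the picture viewer there is one more tool, called as a command line: name --argument value ..., lists and objects as JSON in quotes. send_rows: Moves the arm, as the interface text tells. Its arguments: {"type":"object","properties":{"steps":{"type":"array","items":{"type":"object","properties":{"translation":{"type":"array","items":{"type":"number"}},"delta_rot":{"type":"array","items":{"type":"number"}},"jaw":{"type":"number"}}}}},"required":["steps"]}

```bash
mkdir -p pics; ls; cat > h.py <<'E'
from plant import *
import numpy as np, cv2
def cam(n):
    f=grab_frame(n); R=cv2.Rodrigues(np.array(f["rvec"],float))[0]; return f,R,np.array(f["tvec"],float).ravel()
def cloud(f,R,t):
    z=f["range_z"].astype(float); v,u=np.mgrid[:480,:640]
    P=np.stack([(u-f["cx"])/f["fx"]*z,(v-f["cy"])/f["fy"]*z,z],-1)
    W=(P-t)@R; W[z==0]=np.nan; return W
E
python3 - <<'E'
from h import *
for n in("top","side"):
    f,R,t=cam(n); cv2.imwrite(f"pics/{n}0.png",f["pixels"]); np.savez(f"{n}0.npz",W=cloud(f,R,t),p=f["pixels"])
    print(n,-R.T@t,R[2])
print(state())
E
```

```text
pics
top [ 0.39416268 -0.01316054  1.57617735] [ 0.11451017 -0.01766701 -0.99326497]
side [0.7459135  0.36298296 1.31194081] [-0.13715147 -0.326247   -0.93528197]
{'time': 0.1, 'joint_pos': array([-1.29797063e+00,  5.32926008e-02,  1.61416221e+00, -7.75906775e-06,
        1.47600057e+00, -1.18984291e-01]), 'joint_vel': array([-0.00051112, -0.00129371, -0.00267016,  0.00020919, -0.00106246,
       -0.00103205]), 'joint_efforts': array([ 5.32944023e-05, -3.94902813e+01, -3.71363819e+01,  2.51503036e-05,
        3.87409120e-03, -6.93711861e-07]), 'tool_pos': array([ 0.23851089, -0.57706179,  0.21728159]), 'tool_rot': array([-9.28311838e-04,  9.80871413e-01,  1.94654575e-01, -7.54207886e-05]), 'contact_force': array([-0.14197293,  0.09995199, -0.54719622]), 'ft_torque': array([-0.00325136, -0.02310547,  0.01803261]), 'grasp_force': 0.0, 'gripper_width': 0.997964015135633}
```

View pics/top0.png

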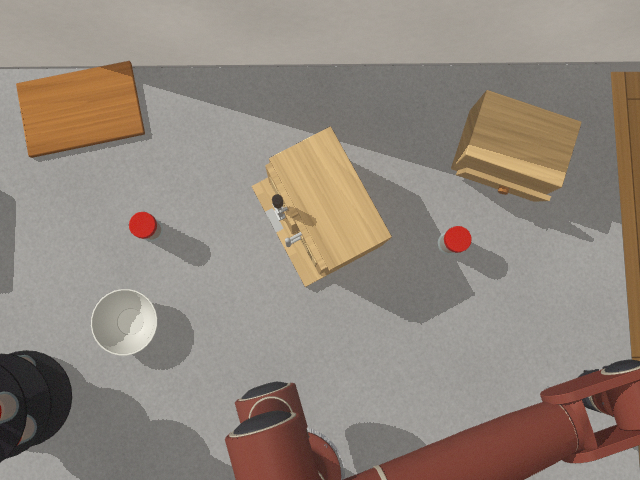

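View pics/side0.png

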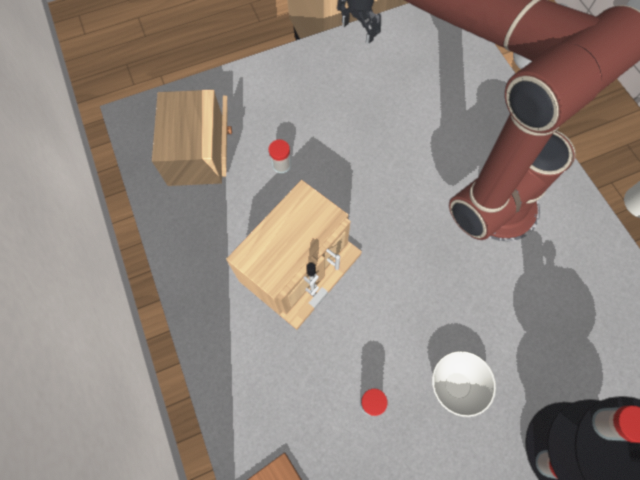

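The top view shows the cupboard top at about (330,195), with its front facing left and a little towards the robot. The black knob is at (278,202) and the bar at (293,240). The jars are at (143,225) and (457,239), and the bowl is at (124,322). The side view agrees.

```bash
cat > m.py <<'E'
from h import *
T=[]
for n in("top","side"):
    d=np.load(f"{n}0.npz"); W=d["W"]; p=d["p"].astype(int)
    box=(W[...,0]>.35)&(W[...,0]<.95)&(W[...,1]>-.25)&(W[...,1]<.3)
    top=box&(abs(W[...,2]-.2)<.006)&(p[...,2]>p[...,0]+35)
    m=cv2.morphologyEx(top.astype(np.uint8),cv2.MORPH_OPEN,np.ones((9,9)))
    print(n,m.sum(),np.nanmedian(W[m>0],0),cv2.minAreaRect((W[m>0][:,:2]*1000).astype(np.float32)))
    k=box&(W[...,2]>.225)&(p.max(-1)<90)
    print("knob",k.sum(),np.median(W[k],0),np.ptp(W[k],0), "hi",np.percentile(W[k][:,2],[5,95]), 'xy of top',np.median(W[k&(W[...,2]>.256)],0))
    b=box&(W[...,2]>.185)&(W[...,2]<.2)&(np.ptp(p,axis=-1)<25)
    print("bar",b.sum(),np.median(W[b],0))
    for nm,mm in(("red",(p[...,2]>150)&(p[...,1]<60)&(W[...,2]>.07)&(W[...,2]<.13)),("wht",(p.min(-1)>190)&(W[...,2]>.055)&(W[...,2]<.075))):
        c,l,s,ce=cv2.connectedComponentsWithStats(mm.astype(np.uint8))
        for i in range(1,c):
            if s[i,4]>60: q=W[l==i]; print(nm,s[i,4],((q.min(0)+q.max(0))/2).round(3))
E
python3 m.py
```

```text
top 957 [ 0.61215135 -0.10942526  0.20088632] ((609.9341430664062, -113.90547180175781), (159.4869384765625, 95.58749389648438), 82.47398376464844)
knob 112 [0.63404836 0.03413516 0.26405921] [0.0220427  0.02152571 0.0449367 ] hi [0.23284133 0.26845234] xy of top [0.63641893 0.03418972 0.2648457 ]
bar 37 [0.56160282 0.01053175 0.1903538 ]
red 508 [0.61  0.365 0.102]
red 528 [ 0.567 -0.394  0.098]
wht 143 [0.378 0.375 0.065]
side 3386 [ 0.65003108 -0.07014121  0.19854947] ((651.519287109375, -83.33905029296875), (289.3507385253906, 159.86195373535156), 27.13228988647461)
knob 96 [0.63723773 0.03920063 0.25987511] [0.02095409 0.02097235 0.04180699] hi [0.22886293 0.26477197] xy of top [0.63610546 0.03524392 0.2616846 ]
bar 28 [0.55946029 0.01584749 0.19069357]
wht 392 [0.379 0.411 0.063]
```

```bash
cat > pl.py <<'E'
from h import *
from scipy.spatial.transform import Rotation as Ro
C=np.array([.6515,-.0835]); a=np.deg2rad(27.1); Y=np.array([np.cos(a),np.sin(a)]); X=np.array([Y[1],-Y[0]])
w=lambda x,y:C+x*X+y*Y
KH,BH,KN,BA=w(-.08,.135),w(-.08,-.135),w(-.111,.04),w(-.13,-.04)
rot=lambda v,t:np.array([v[0]*np.cos(t)-v[1]*np.sin(t),v[0]*np.sin(t)+v[1]*np.cos(t)])
def down(psi): return Ro.from_euler('z',psi)*Ro.from_euler('x',np.pi)
def cur():
    s=state(); q=s["tool_rot"]; return s["tool_pos"],Ro.from_quat([q[1],q[2],q[3],q[0]])
def rel(P,psi,base=None):
    p,R=base or cur()
    d=R.inv().apply(np.array(P)-p)*100; r=(R.inv()*down(psi)).as_rotvec()
    print("T",d.round(2),"R",r.round(3))
def say():
    s=state(); print(round(s["time"],2),s["tool_pos"].round(4),"psi",round(cur()[1].as_euler('zyx')[0],3),s["tool_rot"].round(3),"F",s["contact_force"].round(1),"w",round(s["gripper_width"],3),"g",round(s["grasp_force"],1),"q",s["joint_pos"].round(2))
E
python3 - <<'E'
from pl import *
print(KH,BH,KN,BA)
rel([.239,-.578,.34],.392); rel([*KN,.34],.652)
E
```

```text
[0.73523514 0.04921559] [ 0.49487768 -0.07378154] [0.63654303 0.03353542] [0.55667065 0.01400587]
T [ 1.000e-02  8.000e-02 -1.227e+01] R [-0.002 -0.    -0.   ]
T [ 60.11 -41.26 -12.18] R [-0.002 -0.    -0.26 ]
```

send_rows --steps '[{"translation": [2,-1,-4],"delta_rot": [0,0,0],"jaw": 8.5},{"translation": [4,-3,-8],"delta_rot": [0,0,0],"jaw": 8.5},{"translation": [7,-5,-12],"delta_rot": [0,0,-0.04],"jaw": 8.5},{"translation": [11,-7.5,-12.2],"delta_rot": [0,0,-0.08],"jaw": 8.5},{"translation": [15,-10.3,-12.2],"delta_rot": [0,0,-0.12],"jaw": 8.5},{"translation": [19,-13,-12.2],"delta_rot": [0,0,-0.16],"jaw": 8.5},{"translation": [23,-15.8,-12.2],"delta_rot": [0,0,-0.2],"jaw": 8.5},{"translation": [27,-18.5,-12.2],"delta_rot": [0,0,-0.26],"jaw": 8.5}]'

```text
time: 0.9
tool_pos: [0.4181, -0.3016, 0.34]
tool_rot: [-0.0, 0.947, 0.321, -0.0]
contact_force: [0.1, -0.1, -0.1]
gripper_width: 0.995
grasp_force: 0.0
```

```bash
python3 -c "
from pl import *
say(); rel([*KN,.34],.652)"
```

```text
0.9 [ 0.4181 -0.3016  0.34  ] psi -0.654 [-0.     0.947  0.321 -0.   ] F [ 0.1 -0.1 -0.1] w 0.995 g 0.0 q [-0.77 -0.25  1.7   0.    1.7   0.15]
T [ 37.72 -13.32   0.  ] R [-0.    -0.     0.002]
```

send_rows --steps '[{"translation": [4.6,-1.6,0],"delta_rot": [0,0,0],"jaw": 8.5},{"translation": [9.3,-3.3,0],"delta_rot": [0,0,0],"jaw": 8.5},{"translation": [14,-5,0],"delta_rot": [0,0,0],"jaw": 8.5},{"translation": [18.7,-6.6,0],"delta_rot": [0,0,0],"jaw": 8.5},{"translation": [23.3,-8.2,0],"delta_rot": [0,0,0],"jaw": 8.5},{"translation": [28,-9.9,0],"delta_rot": [0,0,0],"jaw": 8.5},{"translation": [32.5,-11.5,0],"delta_rot": [0,0,0],"jaw": 8.5},{"translation": [36,-12.7,0],"delta_rot": [0,0,0],"jaw": 8.5}]'

```text
time: 1.7
tool_pos: [0.6274, 0.0185, 0.3395]
tool_rot: [-0.0, 0.947, 0.321, -0.0]
contact_force: [0.3, -0.3, 0.2]
gripper_width: 0.993
grasp_force: 0.0
```

```bash
python3 -c "
from pl import *
say(); rel([*KN,.24],.652)
f,R,t=cam('wrist'); cv2.imwrite('pics/w1.png',f['pixels'])
W=cloud(f,R,t);k=(W[...,2]>.235)&(W[...,2]<.28)&(f['pixels'].max(-1)<90)
k&=np.hypot(W[...,0]-KN[0],W[...,1]-KN[1])<.03
print(k.sum(),((np.nanmin(W[k],0)+np.nanmax(W[k],0))/2),np.ptp(W[k],axis=0))"
```

```text
1.7 [0.6274 0.0185 0.3395] psi -0.654 [-0.     0.947  0.321 -0.   ] F [ 0.3 -0.3  0.2] w 0.993 g 0.0 q [-0.09  0.02  1.45  0.    1.68  0.83]
T [ 1.64 -0.63  9.95] R [-0.001  0.001  0.002]
1173 [0.63760252 0.0352095  0.25024236] [0.02333571 0.02379641 0.0295756 ]
```

View pics/w1.png

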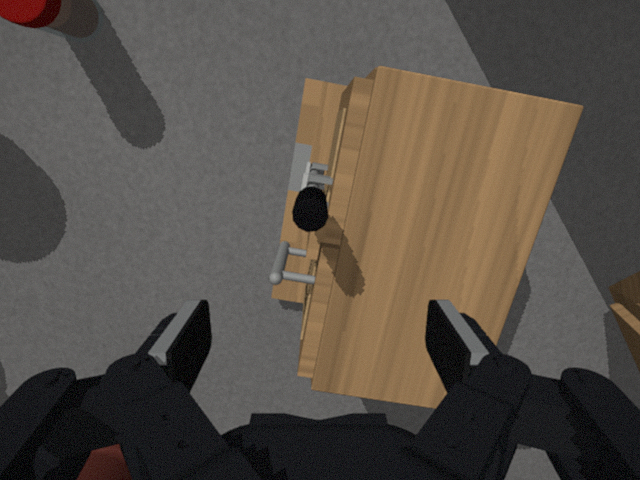

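The wrist view shows the knob at (310,208) between the finger lines, with its top at z = 0.265, so the bolt is about 3 mm up. The bar's top is at (277,277).

send_rows --steps '[{"translation": [1.7,-0.6,0],"delta_rot": [0,0,0],"jaw": 8.5},{"translation": [1.7,-0.6,3],"delta_rot": [0,0,0],"jaw": 8.5},{"translation": [1.7,-0.6,6],"delta_rot": [0,0,0],"jaw": 8.5},{"translation": [1.7,-0.6,8.5],"delta_rot": [0,0,0],"jaw": 8.5},{"translation": [1.7,-0.6,9.7],"delta_rot": [0,0,0],"jaw": 8.5},{"translation": [1.7,-0.6,9.7],"delta_rot": [0,0,0],"jaw": 4},{"translation": [1.7,-0.6,9.7],"delta_rot": [0,0,0],"jaw": 1},{"translation": [1.7,-0.6,9.7],"delta_rot": [0,0,0],"jaw": 1}]'

```text
time: 2.55
tool_pos: [0.6376, 0.0307, 0.2458]
tool_rot: [0.001, 0.947, 0.32, 0.002]
contact_force: [-0.1, -0.5, 0.1]
gripper_width: 0.509
grasp_force: 0.0
```

send_rows --steps '[{"translation": [0,0,0],"delta_rot": [0,0,0],"jaw": 1},{"translation": [0,0,0],"delta_rot": [0,0,0],"jaw": 1},{"translation": [0,0,0],"delta_rot": [0,0,0],"jaw": 1},{"translation": [0,0,0],"delta_rot": [0,0,0],"jaw": 1},{"translation": [0,0,0],"delta_rot": [0,0,0],"jaw": 1},{"translation": [0,0,0],"delta_rot": [0,0,0],"jaw": 1},{"translation": [0,0,0],"delta_rot": [0,0,0],"jaw": 1},{"translation": [0,0,0],"delta_rot": [0,0,0],"jaw": 1}]'

```text
time: 3.35
tool_pos: [0.6364, 0.032, 0.2438]
tool_rot: [-0.001, 0.947, 0.321, 0.0]
contact_force: [-2.7, 5.1, 0.6]
gripper_width: 0.229
grasp_force: 58.6
```

send_rows --steps '[{"translation": [0,0,-0.4],"delta_rot": [0,0,0],"jaw": 1},{"translation": [0,0,-0.9],"delta_rot": [0,0,0],"jaw": 1},{"translation": [0,0,-1.4],"delta_rot": [0,0,0],"jaw": 1},{"translation": [0,0,-1.9],"delta_rot": [0,0,0],"jaw": 1},{"translation": [0,0,-2.4],"delta_rot": [0,0,0],"jaw": 1},{"translation": [0,0,-2.8],"delta_rot": [0,0,0],"jaw": 1},{"translation": [0,0,-2.8],"delta_rot": [0,0,0],"jaw": 1},{"translation": [0,0,-2.8],"delta_rot": [0,0,0],"jaw": 1}]'

```text
time: 4.15
tool_pos: [0.6364, 0.0319, 0.2712]
tool_rot: [-0.001, 0.947, 0.32, 0.0]
contact_force: [-0.8, 6.2, -0.2]
gripper_width: 0.231
grasp_force: 59.2
```

```bash
python3 - <<'E'
from pl import *
say()
for n in("top","side"):
    f,R,t=cam(n);W=cloud(f,R,t)
    k=(abs(W[...,0]-.637)<.05)&(abs(W[...,1]-.034)<.05)&(W[...,2]<.33)&(W[...,2]>.2)&(f['pixels'].max(-1)<90); 
    cv2.imwrite(f"pics/{n}2.png",cv2.resize(f["pixels"][150:300,200:400],None,fx=3,fy=3))
base=cur(); r0=base[0][:2]-KH; z=base[0][2]
for i in range(1,25):
    t=-1.75*i/24; rel([*(KH+rot(r0,t)),z],.652+t,base)
E
```

```text
4.15 [0.6364 0.0319 0.2712] psi -0.652 [-0.001  0.947  0.32   0.   ] F [-0.8  6.2 -0.2] w 0.231 g 59.2 q [-0.07  0.06  1.52  0.    1.56  0.85]
T [ 0.36 -0.64  0.  ] R [-0.002 -0.001  0.073]
T [ 0.77 -1.24  0.  ] R [-0.002 -0.001  0.146]
T [ 1.22 -1.82  0.  ] R [-0.002 -0.     0.219]
T [ 1.71 -2.37  0.01] R [-0.002 -0.     0.292]
T [ 2.24 -2.87  0.01] R [-0.002 -0.     0.365]
T [ 2.8  -3.34  0.01] R [-0.002 -0.     0.438]
T [ 3.4  -3.76  0.01] R [-0.002 -0.     0.511]
T [ 4.02 -4.14  0.01] R [-0.002 -0.     0.584]
T [ 4.67 -4.47  0.01] R [-0.002 -0.     0.657]
T [ 5.35 -4.76  0.01] R [-0.002  0.     0.73 ]
T [ 6.04 -4.99  0.01] R [-0.002  0.     0.803]
T [ 6.75 -5.17  0.01] R [-0.002  0.     0.876]
T [ 7.47 -5.3   0.01] R [-0.002  0.     0.948]
T [ 8.2  -5.38  0.02] R [-0.002  0.     1.021]
T [ 8.93 -5.41  0.02] R [-0.002  0.     1.094]
T [ 9.66 -5.38  0.02] R [-0.002  0.     1.167]
T [10.39 -5.3   0.02] R [-2.00e-03  1.00e-03  1.24e+00]
T [11.11 -5.16  0.02] R [-2.000e-03  1.000e-03  1.313e+00]
T [11.81 -4.98  0.02] R [-2.000e-03  1.000e-03  1.386e+00]
T [12.5  -4.74  0.02] R [-2.000e-03  1.000e-03  1.459e+00]
T [13.18 -4.45  0.02] R [-2.000e-03  1.000e-03  1.532e+00]
T [13.83 -4.12  0.02] R [-2.000e-03  1.000e-03  1.605e+00]
T [14.45 -3.74  0.02] R [-2.000e-03  1.000e-03  1.678e+00]
T [15.05 -3.31  0.02] R [-2.000e-03  1.000e-03  1.751e+00]
```

View pics/side2.png

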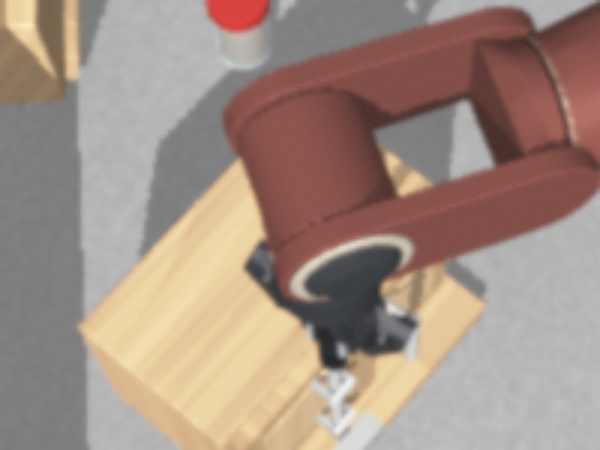

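The side view shows the gripper on the knob, with the bolt rod and guides at about (335,395) raised. The swing comes next. In the tool's frame each third of it has the same rows.

send_rows --steps '[{"translation": [0.36,-0.64,0],"delta_rot": [0,0,0.073],"jaw": 1},{"translation": [0.77,-1.24,0],"delta_rot": [0,0,0.146],"jaw": 1},{"translation": [1.22,-1.82,0],"delta_rot": [0,0,0.219],"jaw": 1},{"translation": [1.71,-2.37,0],"delta_rot": [0,0,0.292],"jaw": 1},{"translation": [2.24,-2.87,0],"delta_rot": [0,0,0.365],"jaw": 1},{"translation": [2.8,-3.34,0],"delta_rot": [0,0,0.438],"jaw": 1},{"translation": [3.4,-3.76,0],"delta_rot": [0,0,0.511],"jaw": 1},{"translation": [4.02,-4.14,0],"delta_rot": [0,0,0.584],"jaw": 1}]'

```text
time: 5.05
tool_pos: [0.6427, 0.0885, 0.2712]
tool_rot: [0.0, 0.999, 0.033, -0.001]
contact_force: [-2.7, 3.2, -0.3]
gripper_width: 0.232
grasp_force: 59.3
```

send_rows --steps '[{"translation": [0.36,-0.64,0],"delta_rot": [0,0,0.073],"jaw": 1},{"translation": [0.77,-1.24,0],"delta_rot": [0,0,0.146],"jaw": 1},{"translation": [1.22,-1.82,0],"delta_rot": [0,0,0.219],"jaw": 1},{"translation": [1.71,-2.37,0],"delta_rot": [0,0,0.292],"jaw": 1},{"translation": [2.24,-2.87,0],"delta_rot": [0,0,0.365],"jaw": 1},{"translation": [2.8,-3.34,0],"delta_rot": [0,0,0.438],"jaw": 1},{"translation": [3.4,-3.76,0],"delta_rot": [0,0,0.511],"jaw": 1},{"translation": [4.02,-4.14,0],"delta_rot": [0,0,0.584],"jaw": 1}]'

```text
time: 5.85
tool_pos: [0.6801, 0.1339, 0.2713]
tool_rot: [-0.001, 0.967, -0.256, -0.001]
contact_force: [-2.8, 6.3, -0.1]
gripper_width: 0.228
grasp_force: 59.3
```

send_rows --steps '[{"translation": [0.36,-0.64,0],"delta_rot": [0,0,0.073],"jaw": 1},{"translation": [0.77,-1.24,0],"delta_rot": [0,0,0.146],"jaw": 1},{"translation": [1.22,-1.82,0],"delta_rot": [0,0,0.219],"jaw": 1},{"translation": [1.71,-2.37,0],"delta_rot": [0,0,0.292],"jaw": 1},{"translation": [2.24,-2.87,0],"delta_rot": [0,0,0.365],"jaw": 1},{"translation": [2.8,-3.34,0],"delta_rot": [0,0,0.438],"jaw": 1},{"translation": [3.4,-3.76,0],"delta_rot": [0,0,0.511],"jaw": 1},{"translation": [4.02,-4.14,0],"delta_rot": [0,0,0.584],"jaw": 1}]'

```text
time: 6.65
tool_pos: [0.7364, 0.151, 0.2713]
tool_rot: [-0.002, 0.852, -0.523, -0.001]
contact_force: [0.3, 8.4, -0.8]
gripper_width: 0.232
grasp_force: 59.2
```

send_rows --steps '[{"translation": [0,0,0],"delta_rot": [0,0,0],"jaw": 1},{"translation": [0,0,0],"delta_rot": [0,0,0],"jaw": 1},{"translation": [0,0,0],"delta_rot": [0,0,0],"jaw": 3},{"translation": [0,0,0],"delta_rot": [0,0,0],"jaw": 5},{"translation": [0,0,0],"delta_rot": [0,0,0],"jaw": 8},{"translation": [0,0,0],"delta_rot": [0,0,0],"jaw": 8},{"translation": [0,0,0],"delta_rot": [0,0,0],"jaw": 8},{"translation": [0,0,0],"delta_rot": [0,0,0],"jaw": 8}]'

```text
time: 7.45
tool_pos: [0.7362, 0.1481, 0.2715]
tool_rot: [0.0, 0.852, -0.523, 0.0]
contact_force: [0.2, 0.2, -0.5]
gripper_width: 0.934
grasp_force: 0.0
```

send_rows --steps '[{"translation": [0,0,0],"delta_rot": [0,0,0],"jaw": 8.5},{"translation": [0,0,-1],"delta_rot": [0,0,0],"jaw": 8.5},{"translation": [0,0,-3],"delta_rot": [0,0,0],"jaw": 8.5},{"translation": [0,0,-5],"delta_rot": [0,0,0],"jaw": 8.5},{"translation": [0,0,-7],"delta_rot": [0,0,0],"jaw": 8.5},{"translation": [0,0,-9],"delta_rot": [0,0,0],"jaw": 8.5},{"translation": [0,0,-9],"delta_rot": [0,0,0],"jaw": 8.5},{"translation": [0,0,-9],"delta_rot": [0,0,0],"jaw": 8.5}]'

```text
time: 8.25
tool_pos: [0.7363, 0.1484, 0.3622]
tool_rot: [-0.0, 0.852, -0.523, 0.001]
contact_force: [-0.1, -0.6, -0.4]
gripper_width: 0.998
grasp_force: 0.0
```

```bash
python3 - <<'E'
from pl import *
say(); rel([*BA,cur()[0][2]],-1.098); rel([*BA,.169],-1.098)
f,R,t=cam("side"); cv2.imwrite("pics/side3.png",cv2.resize(f["pixels"][150:350,200:430],None,fx=3,fy=3))
E
```

```text
8.25 [0.7363 0.1484 0.3622] psi 1.1 [-0.     0.852 -0.523  0.001] F [-0.1 -0.6 -0.4] w 0.998 g 0.0 q [ 0.1   0.31  1.09 -0.    1.74  2.77]
T [ 3.83 22.11 -0.03] R [-0.001 -0.001 -0.002]
T [ 3.82 22.13 19.29] R [-0.001 -0.001 -0.002]
```

View pics/side3.png

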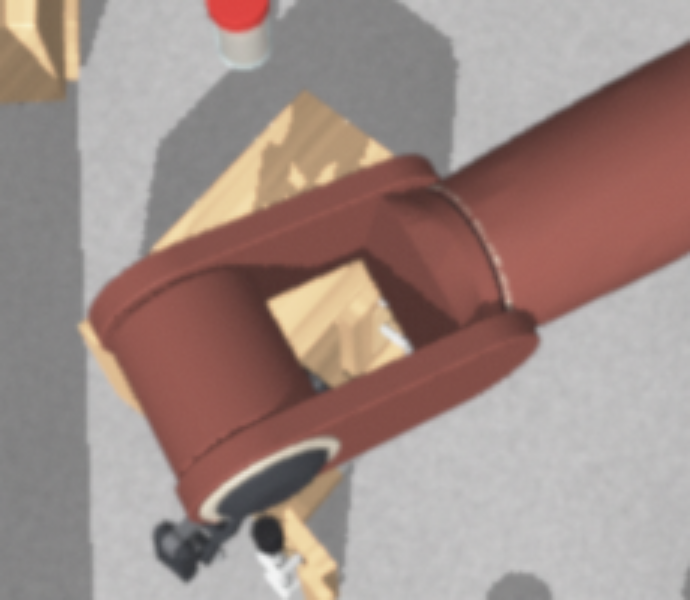

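The knob, at (268,535) in the crop, and its door have swung out to the front, and the gripper is clear above. I'll move over to the bar.

send_rows --steps '[{"translation": [0.7,4,0],"delta_rot": [0,0,0],"jaw": 8.5},{"translation": [1.5,8.5,0],"delta_rot": [0,0,0],"jaw": 8.5},{"translation": [2.2,13,0],"delta_rot": [0,0,0],"jaw": 8.5},{"translation": [3,17,1],"delta_rot": [0,0,0],"jaw": 8.5},{"translation": [3.6,20.5,3],"delta_rot": [0,0,0],"jaw": 8.5},{"translation": [3.8,22.1,6],"delta_rot": [0,0,0],"jaw": 8.5},{"translation": [3.8,22.1,8],"delta_rot": [0,0,0],"jaw": 8.5},{"translation": [3.8,22.1,8],"delta_rot": [0,0,0],"jaw": 8.5}]'

```text
time: 9.1
tool_pos: [0.5534, 0.0142, 0.2757]
tool_rot: [0.002, 0.852, -0.523, -0.004]
contact_force: [-0.2, -0.2, -0.5]
gripper_width: 0.995
grasp_force: 0.0
```

```bash
python3 - <<'E'
from pl import *
say(); rel([*BA,.169],-1.098)
f,R,t=cam("wrist"); p=f["pixels"]; cv2.imwrite("pics/w4.png",p); W=cloud(f,R,t)
b=(abs(W[...,2]-.192)<.008)&(np.hypot(W[...,0]-BA[0],W[...,1]-BA[1])<.02)&(np.ptp(p.astype(int),axis=-1)<25)
print(b.sum(), np.median(W[b],0) if b.any() else '',BA)
f,R,t=cam("top"); p=f["pixels"].astype(int); W=cloud(f,R,t)
k=(W[...,2]>.25)&(W[...,2]<.31)&(p.max(-1)<90)&(np.hypot(W[...,0]-.737,W[...,1]-.149)<.05)
if k.any():
    q=np.median(W[k],0);v=q[:2]-KH;v0=KN-KH
    print("knob",q,W[k][:,2].max(),"door",np.arctan2(v0[1],v0[0])-np.arctan2(v[1],v[0])+2*np.pi)
E
```

```text
9.1 [0.5534 0.0142 0.2757] psi 1.101 [ 0.002  0.852 -0.523 -0.004] F [-0.2 -0.2 -0.5] w 0.995 g 0.0 q [-0.11 -0.14  1.7   0.    1.59  2.56]
T [ 0.22 -0.36 10.67] R [ 0.008  0.005 -0.003]
315 [0.55926693 0.01253335 0.19304824] [0.55667065 0.01400587]
knob [0.7334918  0.14888709 0.28790263] 0.29406044524576574 door 1.7108700120104139
```

View pics/w4.png

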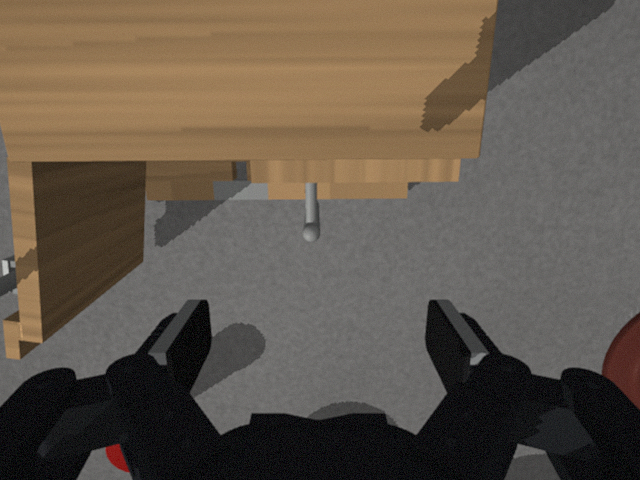

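The wrist view shows the bolted door standing open at the left. The bar's top is at (311,232), centred between the fingers. The bolted door is at about 1.71 rad. I'll go down and pinch the bar.

send_rows --steps '[{"translation": [0,0,0],"delta_rot": [0,0,0],"jaw": 8.5},{"translation": [0,0,2],"delta_rot": [0,0,0],"jaw": 8.5},{"translation": [0,0,4.5],"delta_rot": [0,0,0],"jaw": 8.5},{"translation": [0,0,7],"delta_rot": [0,0,0],"jaw": 8.5},{"translation": [0,0,9.5],"delta_rot": [0,0,0],"jaw": 8.5},{"translation": [0,0,11],"delta_rot": [0,0,0],"jaw": 8.5},{"translation": [0,0,11],"delta_rot": [0,0,0],"jaw": 8.5},{"translation": [0,0,11],"delta_rot": [0,0,0],"jaw": 5}]'

```text
time: 10.0
tool_pos: [0.5572, 0.0143, 0.1727]
tool_rot: [-0.0, 0.853, -0.523, 0.001]
contact_force: [-0.6, -0.8, 0.7]
gripper_width: 0.853
grasp_force: 0.0
```

send_rows --steps '[{"translation": [0,0,0],"delta_rot": [0,0,0],"jaw": 3},{"translation": [0,0,0],"delta_rot": [0,0,0],"jaw": 1},{"translation": [0,0,0],"delta_rot": [0,0,0],"jaw": 0},{"translation": [0,0,0],"delta_rot": [0,0,0],"jaw": 0},{"translation": [0,0,0],"delta_rot": [0,0,0],"jaw": 0},{"translation": [0,0,0],"delta_rot": [0,0,0],"jaw": 0},{"translation": [0,0,0],"delta_rot": [0,0,0],"jaw": 0},{"translation": [0,0,0],"delta_rot": [0,0,0],"jaw": 0}]'

```text
time: 10.8
tool_pos: [0.5573, 0.0149, 0.1723]
tool_rot: [-0.001, 0.853, -0.523, 0.001]
contact_force: [3.1, 3.6, 2.0]
gripper_width: 0.091
grasp_force: 58.8
```

```bash
python3 - <<'E'
from pl import *
say()
base=cur(); r0=base[0][:2]-BH; print(np.linalg.norm(r0),BA)
for i in range(1,9):
    t=1.75*i/24; rel([*(BH+rot(r0,t)),base[0][2]],-1.098+t,base)
E
```

```text
10.8 [0.5573 0.0149 0.1723] psi 1.1 [-0.001  0.853 -0.523  0.001] F [3.1 3.6 2. ] w 0.091 g 58.8 q [-0.11 -0.08  1.82  0.    1.4   2.56]
0.10848855224520611 [0.55667065 0.01400587]
T [-0.69  0.4  -0.  ] R [-0.003 -0.    -0.075]
T [-1.34  0.84 -0.  ] R [-0.003 -0.    -0.148]
T [-1.96  1.33 -0.  ] R [-0.003 -0.    -0.221]
T [-2.54  1.86 -0.01] R [-0.003 -0.001 -0.294]
T [-3.09  2.44 -0.01] R [-0.003 -0.001 -0.367]
T [-3.59  3.05 -0.01] R [-0.003 -0.001 -0.439]
T [-4.04  3.7  -0.01] R [-0.003 -0.001 -0.512]
T [-4.44  4.38 -0.01] R [-0.003 -0.001 -0.585]
```

send_rows --steps '[{"translation": [-0.69,0.4,0],"delta_rot": [0,0,-0.073],"jaw": 0},{"translation": [-1.34,0.84,0],"delta_rot": [0,0,-0.146],"jaw": 0},{"translation": [-1.96,1.33,0],"delta_rot": [0,0,-0.219],"jaw": 0},{"translation": [-2.54,1.86,0],"delta_rot": [0,0,-0.292],"jaw": 0},{"translation": [-3.09,2.44,0],"delta_rot": [0,0,-0.365],"jaw": 0},{"translation": [-3.59,3.05,0],"delta_rot": [0,0,-0.438],"jaw": 0},{"translation": [-4.04,3.7,0],"delta_rot": [0,0,-0.511],"jaw": 0},{"translation": [-4.44,4.38,0],"delta_rot": [0,0,-0.584],"jaw": 0}]'

```text
time: 11.6
tool_pos: [0.4975, 0.0336, 0.1723]
tool_rot: [0.0, 0.967, -0.254, 0.001]
contact_force: [1.4, -0.7, 3.3]
gripper_width: 0.091
grasp_force: 59.0
```

send_rows --steps '[{"translation": [-0.69,0.4,0],"delta_rot": [0,0,-0.073],"jaw": 0},{"translation": [-1.34,0.84,0],"delta_rot": [0,0,-0.146],"jaw": 0},{"translation": [-1.96,1.33,0],"delta_rot": [0,0,-0.219],"jaw": 0},{"translation": [-2.54,1.86,0],"delta_rot": [0,0,-0.292],"jaw": 0},{"translation": [-3.09,2.44,0],"delta_rot": [0,0,-0.365],"jaw": 0},{"translation": [-3.59,3.05,0],"delta_rot": [0,0,-0.438],"jaw": 0},{"translation": [-4.04,3.7,0],"delta_rot": [0,0,-0.511],"jaw": 0},{"translation": [-4.44,4.38,0],"delta_rot": [0,0,-0.584],"jaw": 0}]'

```text
time: 12.4
tool_pos: [0.4377, 0.0161, 0.1723]
tool_rot: [0.002, 0.999, 0.035, 0.001]
contact_force: [5.1, -4.0, 1.7]
gripper_width: 0.085
grasp_force: 58.9
```

send_rows --steps '[{"translation": [-0.69,0.4,0],"delta_rot": [0,0,-0.073],"jaw": 0},{"translation": [-1.34,0.84,0],"delta_rot": [0,0,-0.146],"jaw": 0},{"translation": [-1.96,1.33,0],"delta_rot": [0,0,-0.219],"jaw": 0},{"translation": [-2.54,1.86,0],"delta_rot": [0,0,-0.292],"jaw": 0},{"translation": [-3.09,2.44,0],"delta_rot": [0,0,-0.365],"jaw": 0},{"translation": [-3.59,3.05,0],"delta_rot": [0,0,-0.438],"jaw": 0},{"translation": [-4.04,3.7,0],"delta_rot": [0,0,-0.511],"jaw": 0},{"translation": [-4.44,4.38,0],"delta_rot": [0,0,-0.584],"jaw": 0}]'

```text
time: 13.2
tool_pos: [0.3978, -0.0309, 0.1723]
tool_rot: [0.003, 0.947, 0.321, 0.003]
contact_force: [11.0, -3.8, -2.6]
gripper_width: 0.091
grasp_force: 58.6
```

send_rows --steps '[{"translation": [0,0,0],"delta_rot": [0,0,0],"jaw": 0},{"translation": [0,0,0],"delta_rot": [0,0,0],"jaw": 0},{"translation": [0,0,0],"delta_rot": [0,0,0],"jaw": 2},{"translation": [0,0,0],"delta_rot": [0,0,0],"jaw": 4},{"translation": [0,0,0],"delta_rot": [0,0,0],"jaw": 6},{"translation": [0,0,0],"delta_rot": [0,0,0],"jaw": 6},{"translation": [0,0,0],"delta_rot": [0,0,0],"jaw": 6},{"translation": [0,0,0],"delta_rot": [0,0,0],"jaw": 6}]'

```text
time: 14.0
tool_pos: [0.3955, -0.0288, 0.1713]
tool_rot: [-0.0, 0.947, 0.32, -0.0]
contact_force: [-0.5, -0.0, 0.5]
gripper_width: 0.706
grasp_force: 0.0
```

send_rows --steps '[{"translation": [0,0,-1],"delta_rot": [0,0,0],"jaw": 6},{"translation": [0,0,-3],"delta_rot": [0,0,0],"jaw": 6},{"translation": [0,0,-5],"delta_rot": [0,0,0],"jaw": 6},{"translation": [0,0,-7],"delta_rot": [0,0,0],"jaw": 6},{"translation": [0,0,-10],"delta_rot": [0,0,0],"jaw": 6},{"translation": [0,0,-13],"delta_rot": [0,0,0],"jaw": 6},{"translation": [0,0,-16],"delta_rot": [0,0,0],"jaw": 6},{"translation": [0,0,-16],"delta_rot": [0,0,0],"jaw": 6}]'

```text
time: 14.8
tool_pos: [0.3972, -0.0293, 0.3376]
tool_rot: [0.003, 0.947, 0.32, 0.004]
contact_force: [-0.0, -1.2, 0.2]
gripper_width: 0.702
grasp_force: 0.0
```

```bash
cat > chk.py <<'E'
from pl import *
say()
for n in("top","side"):
    f,R,t=cam(n); p=f["pixels"].astype(int); W=cloud(f,R,t); np.savez(f"{n}5.npz",W=W,p=p)
    k=(W[...,2]>.25)&(W[...,2]<.31)&(p.max(-1)<90)&(np.hypot(W[...,0]-.737,W[...,1]-.149)<.05)
    if k.sum()>20:
        q=np.median(W[k],0);v=q[:2]-KH;v0=KN-KH; print(n,"knob",q,(np.arctan2(v0[1],v0[0])-np.arctan2(v[1],v[0]))%(2*np.pi))
    b=(W[...,2]>.188)&(W[...,2]<.2)&(W[...,0]>.34)&(W[...,0]<.47)&(abs(W[...,1]+.03)<.1)&(np.ptp(p,axis=-1)<25)
    if b.sum()>5:
        q=np.median(W[b],0);v=q[:2]-BH;v0=BA-BH; print(n,b.sum(),"bar",q,(np.arctan2(v[1],v[0])-np.arctan2(v0[1],v0[0]))%(2*np.pi))
    for nm,mm in(("red",(p[...,2]>150)&(p[...,1]<60)&(W[...,2]>.07)&(W[...,2]<.13)),("wht",(p.min(-1)>190)&(W[...,2]>.055)&(W[...,2]<.075))):
        c,l,s,ce=cv2.connectedComponentsWithStats(mm.astype(np.uint8))
        for i in range(1,c):
            if s[i,4]>60: q=W[l==i]; print(nm,s[i,4],((q.min(0)+q.max(0))/2).round(3))
    cv2.imwrite(f"pics/{n}5.png",f["pixels"])
E
python3 chk.py
```

```text
14.8 [ 0.3972 -0.0293  0.3376] psi -0.652 [0.003 0.947 0.32  0.004] F [-0.  -1.2  0.2] w 0.702 g 0.0 q [-0.26 -0.56  1.93 -0.    1.77  0.66]
top knob [0.73270682 0.14898811 0.28792516] 1.703023651742778
red 511 [0.61  0.364 0.102]
red 533 [ 0.568 -0.394  0.095]
wht 251 [0.379 0.413 0.065]
side knob [0.73572626 0.1530405  0.28626187] 1.7330892984957353
side 16 bar [ 0.39701315 -0.0302657   0.19158643] 1.7657313546152809
wht 134 [-0.371 -0.398  0.065]
wht 406 [0.379 0.411 0.063]
```

View pics/top5.png

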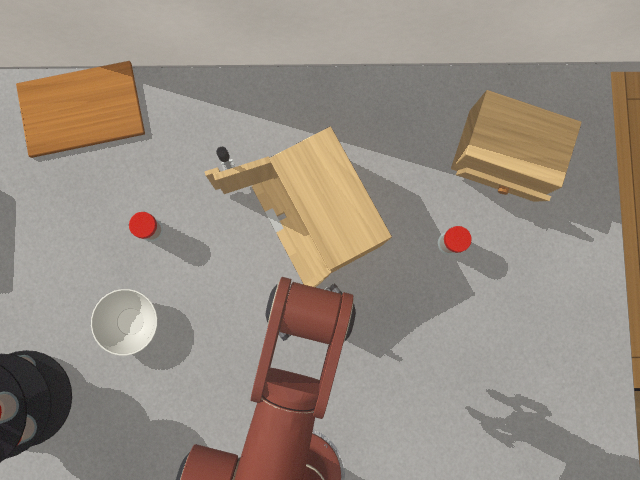

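The top view shows the bolted door standing open, with its knob at (223,154). The overlapped door is under the arm near (310,300), and its bar measures about 1.77 rad open. The jars and bowl have not moved, and the gripper is clear.

```bash
python3 -c "
from plant import *
print(job_done())"
```

```text
the job is handed in; nothing more can be done
None
```

Both doors stand open past square, the bolted one first at about 1.72 rad and then the overlapped one at about 1.77 rad. The gripper has let go and is clear, the bowl and jars have not moved, and the job is handed in.

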